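# Weigh a box of key blanks on the spring scale

## Task

Weigh the kraft box of key blanks: hang the carrier it sits in, by its steel eye, on the hook of the spring scale, and let the weight down onto the spring slowly (a few centimetres a second, so the pointer creeps down and never drops), then let go and leave it hanging still, upright, with the box in its tray. Do not push the loose things on the bench about (oil bottle, hex keys, tape roll).

Things in the scene. Friction and masses are not known exactly. Their poses are not given: they have to be found in the camera images.
- scale: bench spring scale, fixed. Origin on the bench under the hook; -x is its front, to which the hook opens (about to the robot's right, world -y). Dark base plate 100 x 110 x 12 mm (x 55 to 155 mm) and dark steel column 30 x 40 mm at x = 105 mm, 522 mm high; nothing under the hook.
- scale_head (a point): centre of the underside of the scale's blue head above the hook, 380 mm above the bench; the head reaches 25 mm in front (-x), 47 mm behind, 27 mm to each side, 150 mm up; graduated white face on its +y side; a collar (radius 11 mm) hangs 8 mm below. A tool pointing straight down fouls it: serve the hook from the front, tilted about 40 degrees. Axes as scale.
- scale_hook (a joint): how far the scale's hook and its red pointer have been pulled down, in m: 0 unloaded (held up against a stop), largest 0.07. Spring: about 0.6 N starts it, then 100 N per m; lightly damped, so a load that is dropped on it bobs. The loaded carrier weighs 3.8 to 6.0 N and brings it to rest between 0.032 and 0.054.
- hook_seat (a point): seat of the steel J hook: top of the 8 mm round bar at its lowest point, where the eye rests; 295 mm above the bench unloaded, moves with the hook. Bar underside 8 mm below it. Behind it the J rises at 16 mm (bar centre), bends forward 34 to 50 mm above the seat, then goes straight up above the seat. Gap between tip and back 29 mm. Axes as scale.
- hook_tip (a point): top of the hook's upturned free tip, 21 mm in front of the seat (its outside 25 mm) and 16 mm above it; the eye must pass over it.
- carrier: aluminium weighing carrier, 0.15 kg, standing on the bench, 100 (x) x 72 (y) x 186 mm. Origin: centre of its underside, z up. Tray walls 14 mm high; straps at y = +-35 mm rise to a crossbar along y, top at z = 76 mm; above it a black plastic grip, 24 (x) x 14 (y) mm, z 76 to 130 mm; above that the steel eye. Its -x end and +x end are alike; at the start +x points about to world +y.
- carrier_grip (a point): middle of the carrier's black grip, 104 mm above its underside; grasp it across y (14 mm) with the tool tilted back to the -x or the +x side, so that the gripper stays clear of eye and hook. Axes as carrier.
- carrier_eye (a point): inner top (apex) of the carrier's steel eye, 179 mm above its underside, 75 mm above the grip's middle; comes to lie on hook_seat. The eye is a 7 mm wire loop in the carrier's y-z plane (hole along x); hole 36 mm wide, reaching from this point 44 mm down; wire top 7 mm above this point. Axes as carrier.
- tray_floor (a point): centre of the tray's floor, 3 mm above the carrier's underside; the underside of the kraft box rests here. Axes as carrier.
- blank_box: small kraft cardboard box of key blanks, 90 (x) x 60 (y) x 32 mm, lying loose in the carrier's tray (2 mm play all round), 0.24 to 0.46 kg. Origin: centre of its underside.
- bench_vice: dark bench vice, fixed, up to 120 mm high, to the right of the carrier: about x 0.36 to 0.58, y -0.09 to 0.18 with its handle bar (73 mm high).
- oil_bottle: white oil bottle with red spout, 40 x 40 x 114 mm, a bystander. Origin: centre of its underside.
- allen_set: hex keys in a black holder, 84 x 22 x 24 mm, a bystander. Origin: centre of its underside.
- tape_roll: blue roll of tape lying flat, 64 x 64 x 18 mm, a bystander. Origin: centre of its underside.
Mind the look-alikes: they are no part of the job. Leave any pink look-alike of the carrier alone.

How it is judged (in metres and radians):
At the end, for the whole second after the job is handed in: Carrier hangs by its eye on the hook (eye apex within 12 mm of the seat), hook drawn down 25 to 65 mm, pointer settled (under 20 mm/s), carrier still (under 60 mm/s) and upright within 0.2 rad, kraft box in its tray (within 15 mm of its middle) (distance between carrier_eye and hook_seat below 0.012 m and value of joint scale_hook between 0.025 and 0.065 m and velocity of joint scale_hook between -0.02 and 0.02 m/s and linear speed of carrier below 0.06 m/s and angle between carrier's own z axis and vertical below 0.2 rad and distance between blank_box and tray_floor below 0.015 m); the robot touches nothing.
It fails at once if the pointer drops: the scale's hook runs down faster than 0.14 m/s (velocity of joint scale_hook above 0.14 m/s).
It fails at once if a loose bystander (oil bottle, hex keys, tape roll) is moved more than 30 mm (distance of any of oil_bottle, allen_set, tape_roll from where it was at the start of the episode above 0.03 m).
It also fails if it takes over 54 s, if anything falls off the work surface, if the arm or the gripper's body presses on something with over 40 N, if the wrist force passes 120 N, or if a joint passes its speed limit or range.

## Robot

A 6-joint arm with a two-finger parallel gripper is mounted at the origin on a cart in front of the work surface, level with it; the furniture and walls round the work are solid. World frame = base frame: x ahead of the robot, y to its left, z up, the work surface at z = 0. Lengths are in mm, angles in rad, forces in N, time in s.
With the tool pointing down it reaches from about 375 to 925 mm from the base axis. Payload 5.7 kg.
Tool frame: the origin (TCP) lies on the centre line of the jaws, within the pads' length; the fingertips stand 19 mm ahead of it and the grasp point (between the pads) is the TCP; z points along the fingers, y is the line along which they close (so a half turn about z gives the same grasp; the last joint's range is limited). The gripper opens to 88 mm and grips with 3 to 60 N. Pads are 20 mm wide; open, the fingers measure 115 mm over their backs; the gripper's body (75 mm by 178 mm) begins 61 mm behind the grasp point.
Start: joints at [1.118, 0.359, 1.51, -0, 1.272, -0.115], TCP at [198.839, 566.063, 241.623] pointing down, gripper open.
Joint ranges: [-2.97, 2.97], [-1.01, 2.36], [0.21, 2.38], [-0.96, 4.11], [0.2, 2.71], [-2.98, 2.98]. Speed limits (rad/s): [2.39, 2.39, 3.14, 3.14, 3.14, 3.14].

## Interface

Orientations are given as a unit quaternion [x, y, z, w].
In Python, from plant import r gives the robot as it stands.
- The arm moves only by the shell command python3 -m handwheel 'ROWS'. ROWS is JSON, a list that holds one entry, the list of rows, each a list of 7 numbers: the turn, a rotation vector about the tool's x, y, z in degrees, then the shift along the tool's x, y, z in cm, then the opening, from 0 (shut) to 1 (fully open). In form: [[[rx, ry, rz, dx, dy, dz, jaw], ...]]. A call has 1 to 10 rows; each row shifts and turns the commanded pose from where the row before left it, along the tool's axes as they then stand; what a row does not reach is not made up. A row lasts 1/10 s, in which the tool goes at most 50 mm and 8.59 degrees, less where a joint would pass 70% of its speed; a pose out of reach is approached as far as the arm can. A call with a gripper value outside its range is refused whole. The fingers move at their own pace and stop on an object; the grip force is fixed at half the most. Time passes only in rows, so rows that do not move let the fingers close. It gives the time, the measured TCP pose, the force, the opening and the grip force at its end, in the units of the state.
- r.sense(): the state, without advancing time (a new reading comes with each control period).
- r.camera(name): name is "side" or "top" or "wrist"; returns the picture (384x512x3 uint8, red, green, blue); there is no depth.
- r.camera_info(name): a dict with "intrinsics" (3x3 intrinsics, pixels), "R" (3x3) and "t" (3): a world point X has camera coordinates R X + t; the wrist camera has in their place "T_tool_cam" (4x4, takes a point from camera to tool coordinates, whose origin is the TCP and whose axes are the flange's). Camera axes: x right, y down, z forward; pixel columns grow to the right and rows downward; lengths in mm; the calibration is good to about 2 mm. A picture is of the moment at which its call begins: read the wrist's pose just before it. camera_info takes no time and is no camera call.
- r.close_job(): hands the job in; it is judged then, once.
The state is a dict: "time_s": time; "joints": joint angles; "joint_vel": joint speeds; "joint_torque": joint torques, N m; "tcp_pos": TCP position; "orientation": TCP orientation; "wrist_force": force on the tool from outside, world axes, zero at the start; "moment": the same for the moment, N m; "width": finger opening in mm; "grip_force": force on a finger pad.
Only numpy, scipy, OpenCV 4.12 (cv2) and the standard library are available. Lean on these libraries where they do the work, as an engineer would, in place of code of your own. Each camera call takes 0.05 s, during which the arm holds its last target. There are 200 camera calls.

## Working session

There is one attempt and no reset: what is moved stays moved. The work goes in short steps, Python scripts to look and compute and a shell command to move; the robot and the scene stay as the last step left them, time stands still between calls to the robot, and variables do not carry over. Pictures are saved under pics/ and viewed, at most 10 in all, crops included, and the job is handed in when it is done.

```bash
mkdir -p pics; ls; python3 - <<'E'
from plant import r
import cv2
s=r.sense();print(s)
for n in("side","top"):
    i=r.camera_info(n);print(n,i)
    cv2.imwrite(f"pics/{n}0.png",r.camera(n)[:,:,::-1])
print(r.camera_info("wrist"))
E
```

```text
pics
{'time_s': 0.0, 'joints': array([ 1.11790880e+00,  3.59487262e-01,  1.51140325e+00, -6.42476575e-07,
        1.27247440e+00, -1.15091647e-01]), 'joint_vel': array([-0.00047361, -0.00045994,  0.00072966,  0.00023151, -0.00146416,
        0.00080277]), 'joint_torque': array([ 5.65203682e-04, -5.15370405e+01, -2.70730358e+01,  6.74869074e-02,
        3.48457962e-02, -1.08654506e-04]), 'tcp_pos': array([198.56891356, 565.51855585, 240.83121719]), 'orientation': array([ 1.68095913e-01,  9.85770246e-01, -8.50719384e-04, -2.47987166e-04]), 'wrist_force': array([-0.13379658,  0.12798028, -0.28927554]), 'moment': array([-0.00584263, -0.04964901,  0.00656262]), 'grip_force': 0.0, 'width': 87.27255201689815}
side {'intrinsics': array([[475.68685431,   0.        , 249.9264437 ],
       [  0.        , 475.68685431, 198.40118382],
       [  0.        ,   0.        ,   1.        ]]), 'R': array([[ 0.94096224, -0.3381833 , -0.01490364],
       [-0.22987229, -0.60603845, -0.76149598],
       [ 0.24849304,  0.7199649 , -0.64799826]]), 't': array([-341.43090451,  518.300894  ,  979.85642955])}
top
[... 206 characters left out ...]
48,  0.01799998],
       [-0.78637878, -0.03835073, -0.61655302],
       [ 0.61677381,  0.00718959, -0.7871076 ]]), 't': array([ 355.09250824,  539.17718369, 1209.08372048])}
{'intrinsics': array([[291.89370906,   0.        , 252.26811005],
       [  0.        , 291.89370906, 192.35234528],
       [  0.        ,   0.        ,   1.        ]]), 'T_tool_cam': array([[ 3.85453557e-04, -9.55398110e-01, -2.95320679e-01,
         8.23587125e+01],
       [ 9.99999688e-01,  1.64600824e-04,  7.72699431e-04,
         5.57262140e-01],
       [-6.89625549e-04, -2.95320885e-01,  9.55397875e-01,
        -1.43478533e+02],
       [ 0.00000000e+00,  0.00000000e+00,  0.00000000e+00,
         1.00000000e+00]])}
```

View pics/side0.png

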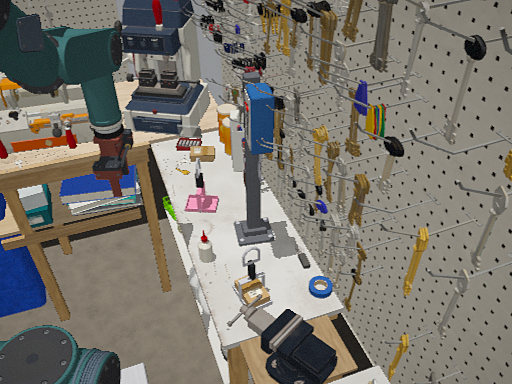

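View pics/top0.png

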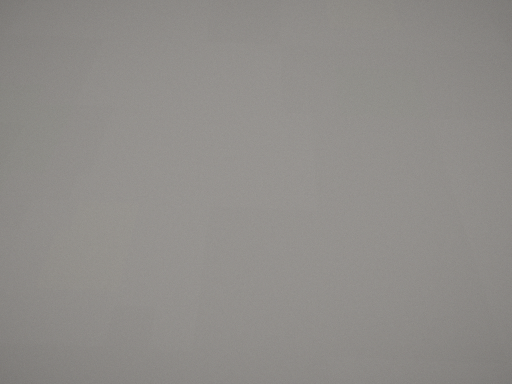

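The side view shows the arm at (105,100), with the aluminium carrier and kraft box at (252,285), its eye at (251,258). The scale's head is at (260,118), column (254,190), base (254,232). The bottle is at (205,248), hex keys at (304,260), tape at (320,287) and vice at (290,335). The top view is blank grey (blocked).

Could be mistaken for the carrier: the pink one at (202,203). For the kraft box: the brown box at (203,153). By the description I choose the aluminium carrier at (252,285), with the box in its tray. Next is a close crop to check this.

```bash
cat > h.py <<'E'
import numpy as np, cv2
from plant import r
from scipy.spatial.transform import Rotation as Ro
def cam(n,s=None):
    i=r.camera_info(n);K=i["intrinsics"]
    if n!="wrist": return K,np.array(i["R"]),np.array(i["t"])
    T=np.eye(4);T[:3,:3]=Ro.from_quat(s["orientation"]).as_matrix();T[:3,3]=s["tcp_pos"]
    W=np.linalg.inv(T@i["T_tool_cam"]);return K,W[:3,:3],W[:3,3]
def ray(c,p):
    K,R,t=c;d=R.T@np.linalg.inv(K)@[p[0],p[1],1];return -R.T@t,d/np.linalg.norm(d)
def plane(c,p,z):
    o,d=ray(c,p);return o+d*(z-o[2])/d[2]
def proj(c,X):
    K,R,t=c;q=K@(R@np.array(X,float)+t);return q[:2]/q[2]
def tri(c1,p1,c2,p2):
    o1,d1=ray(c1,p1);o2,d2=ray(c2,p2)
    a=np.linalg.lstsq(np.c_[d1,-d2],o2-o1,rcond=None)[0];A=o1+d1*a[0];B=o2+d2*a[1]
    return (A+B)/2,np.linalg.norm(A-B)
E
python3 - <<'E'
from h import *
im=cv2.imread("pics/side0.png")
a=cv2.resize(im[70:220,205:305],None,fx=4,fy=4,interpolation=cv2.INTER_CUBIC)
b=cv2.resize(im[215:315,205:305],None,fx=4,fy=4,interpolation=cv2.INTER_CUBIC)
b=cv2.copyMakeBorder(b,0,200,0,0,cv2.BORDER_CONSTANT)
cv2.imwrite("pics/crop1.png",np.hstack([a,b]))
s=r.sense();w=r.camera("wrist");cv2.imwrite("pics/w0.png",w[:,:,::-1])
c=cam("side")
for p,z in [((252,292),3),((251,248),186),((254,232),12),((204,258),0),((304,262),0),((320,287),18)]:print(p,plane(c,p,z))
E
```

```text
(252, 292) [462.41440148 260.38542884   3.        ]
(251, 248) [458.19621268 249.39369599 186.        ]
(254, 232) [543.59408939 465.83756116  12.        ]
(204, 258) [374.84342677 427.57821768   0.        ]
(304, 262) [639.6307633  311.84977667   0.        ]
(320, 287) [634.46992913 201.3842675   18.        ]
```

View pics/crop1.png

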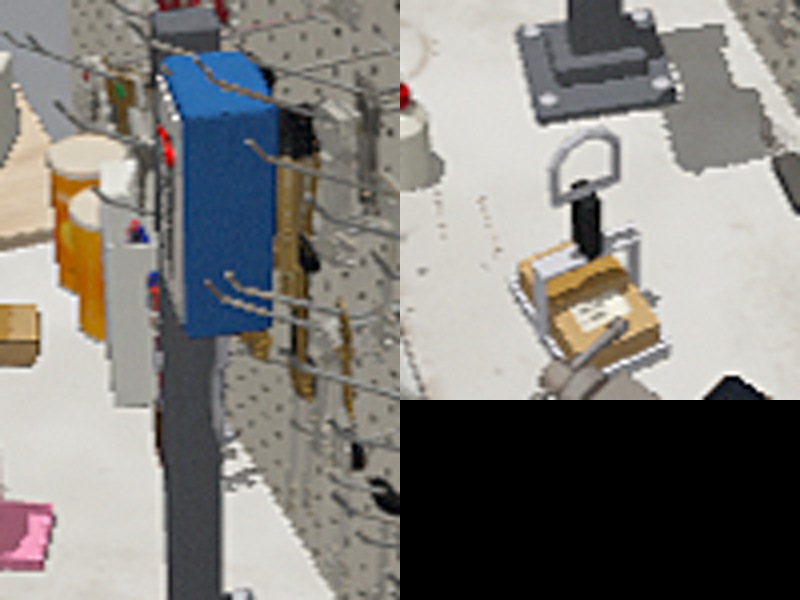

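View pics/w0.png

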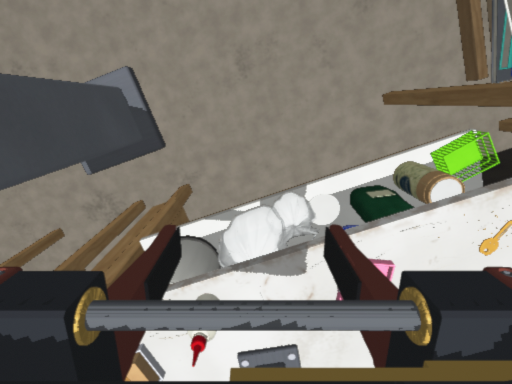

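The crop confirms it: metallic carrier, black grip at crop (587,225), kraft box in the tray at (600,300). The hook shows only edge-on against the column at crop (218,390). The wrist view shows only floor and the bench edge so far. I'll swing the tool round and look from the front.

```bash
python3 -m handwheel '[[[0,0,7.8,0,0,-1,1],[0,0,7.8,0,0,-1,1],[0,0,7.8,0,0,-1,1],[0,0,7.8,0,0,-1,1],[0,0,7.8,0,0,-1,1],[0,0,7.8,0,0,-1,1],[0,0,7.8,0,0,-1,1],[0,0,7.8,0,0,-1,1],[0,0,8.2,0,0,-1,1],[0,0,0,0,0,-1,1]]]'
python3 -m handwheel '[[[0,0,0,-3.4,2.2,0,1],[0,0,0,-3.4,2.2,0,1],[0,0,0,-3.4,2.2,0,1],[0,0,0,-3.4,2.2,0,1],[0,0,0,-3.4,2.2,0,1],[0,0,0,-3.4,2.2,0,1],[0,0,0,-3.4,2.2,0,1],[0,0,0,-3.4,2.2,0,1],[0,0,0,-3.4,2.2,0,1],[0,0,0,-3.4,2.2,0,1]]]'
```

```text
time_s: 1.15
tcp_pos: [198.7, 565.8, 341.7]
orientation: [0.707, 0.707, -0.0, 0.0]
wrist_force: [-0.4, -0.2, 0.4]
width: 87.9
grip_force: 0.0
time_s: 2.15
tcp_pos: [419.7, 224.7, 341.8]
orientation: [0.705, 0.709, 0.0, 0.0]
wrist_force: [1.3, 0.7, 0.4]
width: 87.9
grip_force: 0.0
```

```bash
python3 - <<'E'
from h import *
import pickle
s=r.sense();w=r.camera("wrist");cv2.imwrite("pics/w1.png",w[:,:,::-1])
pickle.dump(s,open("w1.pkl","wb"))
cv2.imwrite("pics/top1.png",r.camera("top")[:,:,::-1])
E
python3 -m handwheel '[[[0,8.3,0,0,0.8,-1.5,1],[0,8.3,0,0,0.8,-2,1],[0,8.3,0,0,0.8,-2,1],[0,8.3,0,0,0.8,-2,1],[0,8.3,0,0,0.8,-2,1],[0,8.5,0,0,0,-2,1],[0,0,0,0,0,0,1],[0,0,0,0,0,0,1]]]'
python3 - <<'E'
from h import *
import pickle
s=r.sense();w=r.camera("wrist")
pickle.dump(s,open("w2.pkl","wb"));cv2.imwrite("pics/w2.png",w[:,:,::-1])
print(s["joints"])
a=cv2.imread("pics/w1.png");b=w[:,:,::-1]
print(cv2.imread("pics/top1.png").std())
cv2.imwrite("pics/w12.png",cv2.resize(np.hstack([a,b]),(800,300),interpolation=cv2.INTER_AREA))
E
```

```text
time_s: 3.05
tcp_pos: [459.3, 184.5, 444.8]
orientation: [0.641, 0.641, 0.298, -0.299]
wrist_force: [-0.1, 0.2, 0.1]
width: 87.9
grip_force: 0.0
[-0.34666966  0.10027017  1.67131947  0.81158915  1.69794391 -0.37858875]
5.664930999635969
```

View pics/w12.png

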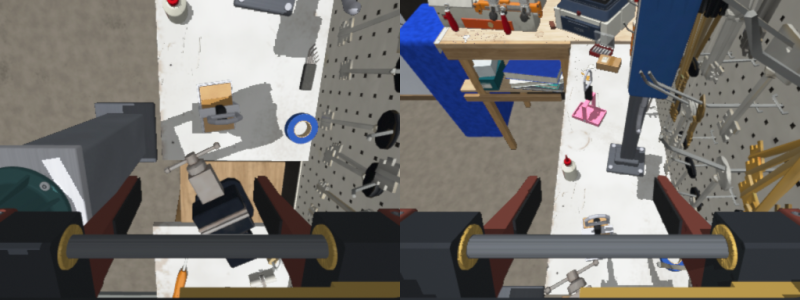

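Left (w1): carrier from above at (275,135) full scale, tape (385,165), vice (270,250). Right (w2): scale head (330,50), base (290,200), carrier (250,280). I'll crop both.

```bash
python3 - <<'E'
from h import *
a=cv2.imread("pics/w1.png")[85:185,225:325];b=cv2.imread("pics/w2.png")[75:225,250:350]
f=lambda x:cv2.resize(x,None,fx=4,fy=4,interpolation=cv2.INTER_CUBIC)
cv2.imwrite("pics/crop2.png",np.hstack([cv2.copyMakeBorder(f(a),0,200,0,0,cv2.BORDER_CONSTANT),f(b)]))
E
```

```text
(no output)
```

View pics/crop2.png

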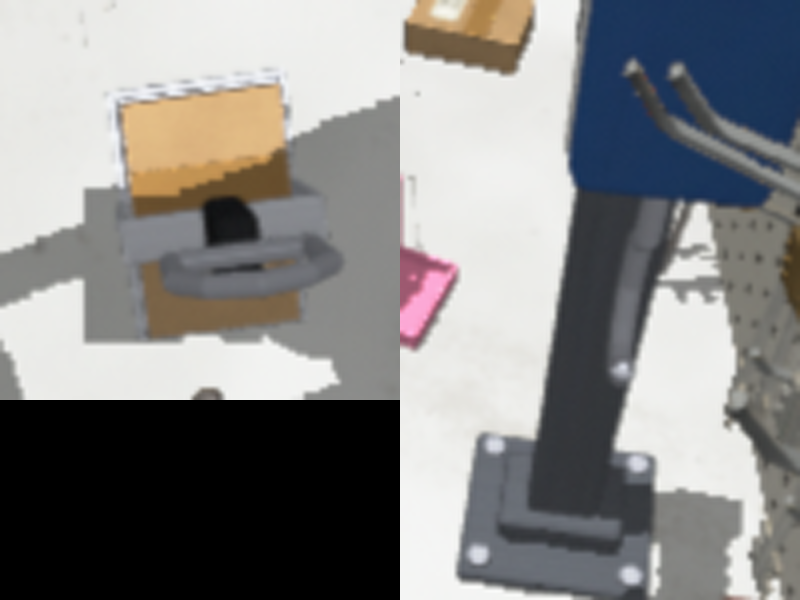

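```bash
python3 - <<'E'
from h import *
import pickle
np.set_printoptions(precision=1,suppress=True)
S=cam("side");W1=cam("wrist",pickle.load(open("w1.pkl","rb")));W2=cam("wrist",pickle.load(open("w2.pkl","rb")))
p1=lambda x,y:(225+x/4,85+y/4)
p2=lambda x,y:(250+(x-400)/4,75+y/4)
sa=lambda x,y:(205+x/4,70+y/4)
sb=lambda x,y:(205+(x-400)/4,215+y/4)
print("bolts");B2=[(495,445),(637,463),(478,553),(630,575)];Bs=[(527,35),(643,15),(548,98),(662,88)]
for q,t in zip(B2,Bs):print(plane(W2,p2(*q),14),plane(S,sb(*t),14),tri(W2,p2(*q),S,sb(*t)))
print("tip/bottom",tri(W2,p2(620,368),S,sa(222,438)),plane(W2,p2(620,365),311))
print("collar",plane(W2,p2(653,203),372))
print("head underside front edge",plane(W2,p2(577,188),380),plane(W2,p2(768,205),380),"side",plane(S,sa(187,335),380),plane(S,sa(272,328),380))
print("peg",[tri(W2,p2(*a),S,sa(*b)) for a in((632,68),(678,72)) for b in((210,285),(228,275))])
print("crossbar",plane(W1,p1(124,243),76),plane(W1,p1(325,205),76))
print("eye ends outer",plane(W1,p1(165,270),160),plane(W1,p1(342,262),160))
print("eye apex",tri(W1,p1(258,288),S,sb(595,131)),plane(S,sb(590,132),184),plane(W1,p1(258,290),184))
print("grip",plane(S,sb(587,222),104),plane(S,sb(583,184),130))
print("box/tray back corners",plane(W1,p1(110,95),14),plane(W1,p1(285,72),14))
E
```

```text
bolts
[510.3 523.1  14. ] [505.6 516.8  14. ] (array([511.8, 536.6,  -5.8]), np.float64(0.5011591897303731))
[594.8 510.1  14. ] [597.5 506.3  14. ] (array([597.8, 512.7,   8.6]), np.float64(4.0901682340997905))
[497.6 448.8  14. ] [498.5 446.6  14. ] (array([498.6, 449.6,  11.5]), np.float64(1.8175716277675187))
[582.9 434.7  14. ] [581.7 426.5  14. ] (array([587.8, 444. ,  -4.4]), np.float64(2.148255245231102))
tip/bottom (array([528.7, 368.9, 289.4]), np.float64(1.0659139841333598)) [524.3 353.  311. ]
collar [524.8 361.1 372. ]
head underside front edge [503.  358.5 380. ] [552.5 352.2 380. ] side [502.9 360.2 380. ] [552.1 348.9 380. ]
peg [(array([509.8, 344.3, 426. ]), np.float64(5.859685063894732)), (array([494.9, 277.9, 477.6]), np.float64(7.192673732212366)), (array([538.5, 416.4, 371.4]), np.float64(0.5628679370350174)), (array([514.9, 327.1, 440.4]), np.float64(2.8626590941312866))]
crossbar [424.  249.1  76. ] [493.4 262.6  76. ]
eye ends outer [434.4 253.6 160. ] [483.7 256.1 160. ]
eye apex (array([461.9, 251.8, 181.8]), np.float64(8.229018879671685)) [462.2 249.9 184. ] [457.5 252.5 184. ]
grip [458.9 248.9 104. ] [459.8 257.9 130. ]
box/tray back corners [418.9 297.5  14. ] [486.3 306.4  14. ]
```

```bash
cat >> h.py <<'E'
def pose(yaw,tilt):
    f,t=np.radians([yaw,tilt]);s,c=np.sin(t),np.cos(t)
    return Ro.from_euler('z',f).as_matrix()@np.array([[0,1,0],[c,0,s],[s,0,-c]])
def todo(P,yaw=None,tilt=50):
    s=r.sense();R=Ro.from_quat(s["orientation"]).as_matrix()
    print("shift cm",(R.T@(np.array(P)-s["tcp_pos"])/10).round(2))
    if yaw is not None:
        D=pose(yaw,tilt);print("rot deg",np.degrees(Ro.from_matrix(R.T@D).as_rotvec()).round(2),"shift in new axes",(D.T@(np.array(P)-s["tcp_pos"])/10).round(2))
E
python3 - <<'E'
from h import *
D=pose(9.5,50);g=np.array([459,254,104]);t=g-8*D[:,2];print(t,t-100*D[:,2])
todo(t-100*D[:,2],9.5)
E
```

```text
[460.01147041 247.95569116 109.14230088] [472.65485054 172.40183073 173.42106185]
shift cm [-21.64   1.36  16.5 ]
rot deg [ 7.2   0.1  -6.03] shift in new axes [-21.8    1.14  16.31]
```

```bash
python3 - <<'E'
from h import *
import pickle
W1=cam("wrist",pickle.load(open("w1.pkl","rb")));S=cam("side")
for z in(73,100,120):print(z,plane(W1,(205*1.28,155*1.28),z),plane(W1,(215*1.28,180*1.28),z),plane(W1,(240*1.28,180*1.28),z),plane(S,(247,308),z),plane(S,(290,312),z))
D=pose(9.5,55);t=np.array([459,254,104])-8*np.array([-.165,.986,0])+[0,0,-2];print(t)
todo(t-100*D[:,2],9.5,55)
E
```

```text
73 [434.3204087  170.79208681  73.        ] [454.81797433 119.10249966  73.        ] [504.0046443  119.38191956  73.        ] [416.21042833 166.268557    73.        ] [509.33698459 119.15688212  73.        ]
100 [433.2845621  179.72947935 100.        ] [452.43727367 131.43126815 100.        ] [498.39678515 131.69235519 100.        ] [409.98831332 147.16969825 100.        ] [500.47240049 101.39481869 100.        ]
120 [432.51726832 186.34977012 120.        ] [450.67379169 140.56368926 120.        ] [494.2428154  140.81119641 120.        ] [405.37933924 133.02239547 120.        ] [493.90604189  88.23773466 120.        ]
[460.32  246.112 102.   ]
shift cm [-23.17   1.48  16.87]
rot deg [ 7.45  5.09 -5.71] shift in new axes [-24.7    1.14  14.56]
```

```bash
python3 -m handwheel '[[[3.7,2.5,-2.85,0,0,0,1],[3.7,2.5,-2.85,0,0,0,1],[0,0,0,-3.1,0.14,1.8,1],[0,0,0,-3.1,0.14,1.8,1],[0,0,0,-3.1,0.14,1.8,1],[0,0,0,-3.1,0.14,1.8,1],[0,0,0,-3.1,0.14,1.8,1],[0,0,0,-3.1,0.14,1.8,1],[0,0,0,-3.1,0.14,1.8,1],[0,0,0,-3,0.14,1.9,1]]]'
python3 - <<'E'
from h import *
import pickle
D=pose(9.5,55);t=np.array([460.3,246.1,102])
s=r.sense();pickle.dump(s,open("w3.pkl","wb"));w=r.camera("wrist")[:,:,::-1];m=r.camera("side")[:,:,::-1]
todo(t,9.5,55)
cv2.imwrite("pics/v3.png",np.hstack([cv2.resize(w,(400,300)),cv2.resize(m[190:340,150:350],(400,300))]))
E
```

```text
time_s: 4.1
tcp_pos: [473.9, 166.2, 158.8]
orientation: [0.572, 0.679, 0.298, -0.351]
wrist_force: [0.5, 0.4, -0.5]
width: 88.1
grip_force: 0.0
shift cm [0.1  0.17 9.77]
rot deg [-0.27  0.01 -0.09] shift in new axes [0.1  0.13 9.78]
```

View pics/v3.png

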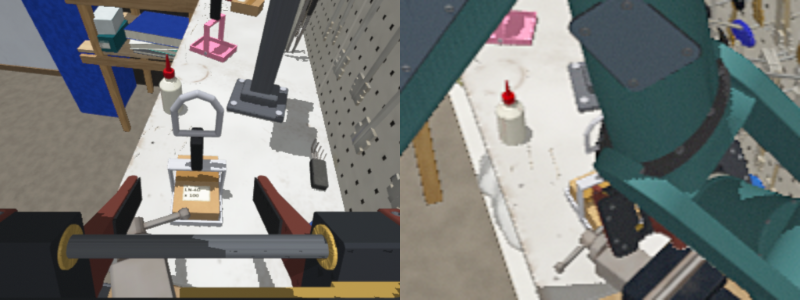

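The wrist view shows the grip at (197,145) in the half-size picture, centred between the fingers. The yaw looks right (tray straight). The arm mostly hides the carrier in the side view. Advance and close.

```bash
python3 -m handwheel '[[[0,0,0,0.02,0.03,2,1],[0,0,0,0.02,0.03,2,1],[0,0,0,0.02,0.03,2,1],[0,0,0,0.02,0.03,2,1],[0,0,0,0.02,0.03,1.78,1],[0,0,0,0,0,0,1],[0,0,0,0,0,0,0.1],[0,0,0,0,0,0,0.1],[0,0,0,0,0,0,0.1],[0,0,0,0,0,0,0.1]]]'
python3 -m handwheel '[[[0,0,0,0,0,0,0],[0,0,0,0,0,0,0],[0,0,0,0,0,0,0],[0,0,0,0,0,0,0],[0,0,0,0,0,0,0]]]'
```

```text
time_s: 5.2
tcp_pos: [462.9, 243.6, 105.0]
orientation: [0.574, 0.676, 0.299, -0.352]
wrist_force: [0.5, -0.1, 0.2]
width: 59.6
grip_force: 0.0
time_s: 5.7
tcp_pos: [462.3, 244.2, 104.6]
orientation: [0.574, 0.676, 0.299, -0.352]
wrist_force: [0.0, -0.2, -0.3]
width: 19.5
grip_force: 0.0
```

```bash
python3 -m handwheel '[[[0,0,0,0,0,0.35,0.22],[0,0,0,0,0,0,0],[0,0,0,0,0,0,0],[0,0,0,0,0,0,0],[0,0,0,0,0,0,0],[0,0,0,0,0,0,0]]]'
python3 - <<'E'
from h import *
s=r.sense();print(s["joints"],s["moment"]);print(Ro.from_quat(s["orientation"]).as_matrix().round(3))
E
```

```text
time_s: 6.3
tcp_pos: [462.1, 246.8, 102.3]
orientation: [0.574, 0.677, 0.299, -0.352]
wrist_force: [-0.1, -0.8, -4.1]
width: 13.8
grip_force: 30.0
[-0.22452286  0.68144877  1.92921171  0.93645556  1.22546804 -1.04992552] [-1.00644296 -0.06227551 -0.03507428]
[[-0.094  0.987 -0.133]
 [ 0.567  0.163  0.808]
 [ 0.819  0.001 -0.574]]
```

```bash
python3 -m handwheel '[[[0,0,0,0.41,0,-0.29,0],[0,0,0,0.82,0,-0.57,0],[0,0,0,1.23,0,-0.86,0],[0,0,0,1.64,0,-1.15,0],[0,0,0,1.64,0,-1.15,0],[0,0,0,1.64,0,-1.15,0],[0,0,0,1.64,0,-1.15,0],[0,0,0,1.23,0,-0.86,0],[0,0,0,0.82,0,-0.57,0],[0,0,0,0.41,0,-0.29,0]]]'
python3 -m handwheel '[[[-1.95,0,1.37,0,0,0,0],[-2.6,0,1.82,0,0,0,0],[-2.6,0,1.82,0,0,0,0],[-2.6,0,1.82,0,0,0,0],[-2.6,0,1.82,0,0,0,0],[-1.95,0,1.37,0,0,0,0],[-1.3,0,0.88,0,0,0,0],[0,0,0,0,0,0,0]]]'
python3 - <<'E'
from h import *
import pickle
a=np.array([.163,.987,0]);hook=np.array([528.5,374,0])
s=r.sense();pickle.dump(s,open("w4.pkl","wb"));w=r.camera("wrist")[:,:,::-1];cv2.imwrite("pics/w4.png",w)
m=r.camera("side")[:,:,::-1];cv2.imwrite("pics/s4.png",m)
print(Ro.from_quat(s["orientation"]).as_matrix().round(3),s["moment"])
todo(hook-(70+7.6)*a+[0,0,241],-9.4,55)
cv2.imwrite("pics/v4.png",np.hstack([cv2.resize(w,(400,300)),cv2.resize(m[100:300,150:350],(400,300))]))
E
```

```text
time_s: 7.3
tcp_pos: [461.8, 247.0, 243.9]
orientation: [0.574, 0.677, 0.299, -0.352]
wrist_force: [0.0, 0.6, -4.8]
width: 13.6
grip_force: 30.0
time_s: 8.1
tcp_pos: [460.9, 247.2, 242.6]
orientation: [0.678, 0.572, 0.353, -0.298]
wrist_force: [-0.5, 0.8, -4.7]
width: 13.6
grip_force: 30.0
[[ 0.097  0.986  0.138]
 [ 0.565 -0.169  0.808]
 [ 0.819 -0.001 -0.573]] [-1.02799593  0.20039297  0.07784973]
shift cm [3.22 4.47 4.92]
rot deg [ 0.21 -0.   -0.11] shift in new axes [3.22 4.49 4.9 ]
```

View pics/v4.png

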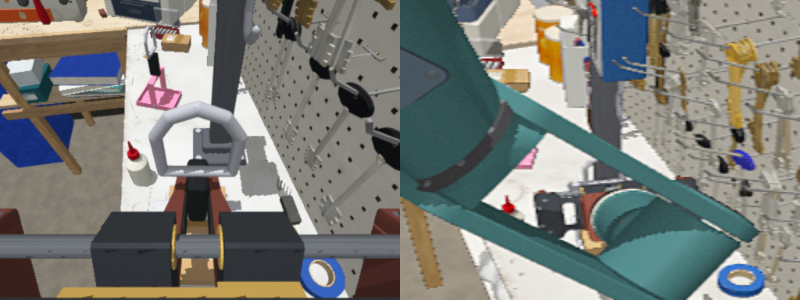

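Wrist view: the carrier hangs in the grip, eye at (197,135) half-size, hook's J at (252,35) half-size. The arm hides the carrier in the side view. Move to staging, 70 mm in front of the hook.

```bash
python3 -m handwheel '[[[0,0,0,0.3,0.4,0.5,0],[0,0,0,0.6,0.9,1,0],[0,0,0,0.7,1,1,0],[0,0,0,0.7,1,1,0],[0,0,0,0.6,0.8,0.9,0],[0,0,0,0.3,0.4,0.5,0],[0,0,0,0,0,0,0],[0,0,0,0,0,0,0],[0,0,0,0,0,0,0]]]'
python3 - <<'E'
from h import *
import pickle
s=r.sense();pickle.dump(s,open("w5.pkl","wb"));w=r.camera("wrist")[:,:,::-1];cv2.imwrite("pics/w5.png",w)
m=r.camera("side")[:,:,::-1];cv2.imwrite("pics/s5.png",m)
cv2.imwrite("pics/v5.png",np.hstack([cv2.resize(w[0:225,150:350],(533,600),interpolation=cv2.INTER_CUBIC),cv2.resize(m[100:300,205:294],(267,600),interpolation=cv2.INTER_CUBIC)]))
E
```

```text
time_s: 9.1
tcp_pos: [515.5, 297.0, 240.8]
orientation: [0.678, 0.572, 0.353, -0.298]
wrist_force: [-0.6, -0.2, -4.8]
width: 13.8
grip_force: 30.0
```

View pics/v5.png

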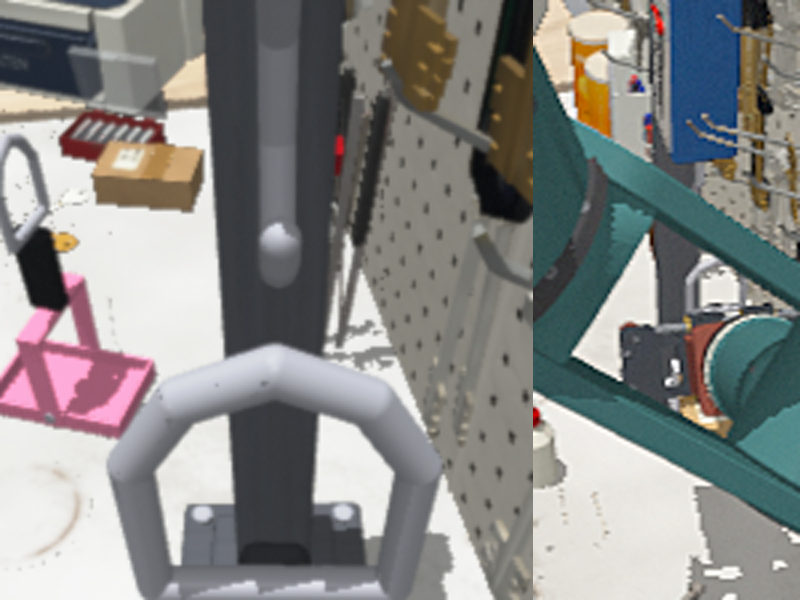

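```bash
python3 - <<'E'
from h import *
import pickle
np.set_printoptions(precision=1,suppress=True)
s=pickle.load(open("w5.pkl","rb"));W=cam("wrist",s);W2=cam("wrist",pickle.load(open("w2.pkl","rb")));W4=cam("wrist",pickle.load(open("w4.pkl","rb")))
S=cam("side")
a=np.array([.163,.987,0]);l=np.array([.987,-.163,0]);up=np.array([0,0,1])
e=s["tcp_pos"]+7.6*a+76.7*up;h=np.array([528.5,374,295])
v=lambda x,y:(150+x*200/533,y*225/600)
print("eye",e,"inner",proj(W,e),"outer",proj(W,e+7*up),"seen",v(275,370),v(275,347))
print("tip pred",proj(W,h-21*a+16*up),"seen",v(279,233),"bottom pred",proj(W,h-21*a-4*up),"seen",v(278,287))
o,d=ray(W,v(279,233))
print("tip plane z311",plane(W,v(279,233),311), "tri w2",tri(W,v(279,233),W2,(305,166.5)))
print("eye side: apex outer pred",proj(S,e+7*up),"seen",(205+183/3,100+258/3))
# eye from view: ray at inner apex, intersect vertical plane forward distance k
o,d=ray(W,v(275,347))
for k in (0,4,7.6,11):
    P=s["tcp_pos"]+k*a;t=((P-o)@a)/(d@a);X=o+t*d;print(k,X-s["tcp_pos"],(X-h)@l)
Q=plane(W,v(279,233),311)
print("tip lateral - eye lateral",(Q-e)@l,"fwd",(Q-e)@a)
E
```

```text
eye [516.7 304.5 317.5] inner [254.5 146.1] outer [254.7 130.8] seen (253.18949343339585, 138.75) (253.18949343339585, 130.125)
tip pred [254.2  84.8] seen (254.6904315196998, 87.375) bottom pred [254.  118.6] seen (254.31519699812384, 107.625)
tip plane z311 [524.9 351.1 311. ] tri w2 (array([525. , 354. , 309.1]), np.float64(0.9343512475545168))
eye side: apex outer pred [265.7 184.7] seen (266.0, 186.0)
0 [-0.6  0.1 90.4] -0.8806044366356541
4 [ 0.1  4.  87. ] -0.8476973718765813
7.6 [ 0.7  7.6 84. ] -0.8180810135933445
11 [ 1.3 10.9 81.1] -0.7901100085480761
tip lateral - eye lateral 0.5437637910443537 fwd 47.34474653737759
```

Predictions and pixels agree (eye top seen at row 130 against 131 predicted, tip at 87 against 85, lateral error under 1 mm). The eye goes 68 mm forward over the tip, with about 7 mm of clearance.

```bash
python3 -m handwheel '[[[0,0,0,0.25,0,0.3,0],[0,0,0,0.45,0.01,0.6,0],[0,0,0,0.5,0.01,0.68,0],[0,0,0,0.5,0.01,0.68,0],[0,0,0,0.5,0,0.68,0],[0,0,0,0.5,0,0.68,0],[0,0,0,0.45,0,0.65,0],[0,0,0,0.4,0,0.55,0],[0,0,0,0.25,0,0.4,0],[0,0,0,0.13,0,0.23,0]]]'
python3 -m handwheel '[[[0,0,0,0,0,0,0],[0,0,0,0,0,0,0],[0,0,0,0,0,0,0]]]'
python3 - <<'E'
from h import *
import pickle
s=r.sense();pickle.dump(s,open("w6.pkl","wb"));w=r.camera("wrist")[:,:,::-1];cv2.imwrite("pics/w6.png",w)
m=r.camera("side")[:,:,::-1];cv2.imwrite("pics/s6.png",m)
a=np.array([.163,.987,0]);e=s["tcp_pos"]+7.6*a+[0,0,76.7];print(e,s["wrist_force"],(np.array([528.5,374,295])-e)@a)
cv2.imwrite("pics/v6.png",np.hstack([cv2.resize(w[0:225,150:350],(533,600),interpolation=cv2.INTER_CUBIC),cv2.resize(m[100:300,205:294],(267,600),interpolation=cv2.INTER_CUBIC)]))
E
```

```text
time_s: 10.2
tcp_pos: [527.5, 363.8, 241.9]
orientation: [0.677, 0.572, 0.353, -0.298]
wrist_force: [-1.3, 0.1, -5.0]
width: 13.6
grip_force: 30.0
time_s: 10.5
tcp_pos: [527.7, 363.0, 241.9]
orientation: [0.678, 0.572, 0.353, -0.298]
wrist_force: [1.1, -0.0, -5.0]
width: 13.9
grip_force: 30.0
[528.89549444 370.54040674 318.58819265] [ 1.1158885  -0.01207534 -4.97875816] 3.35015295279674
```

View pics/v6.png

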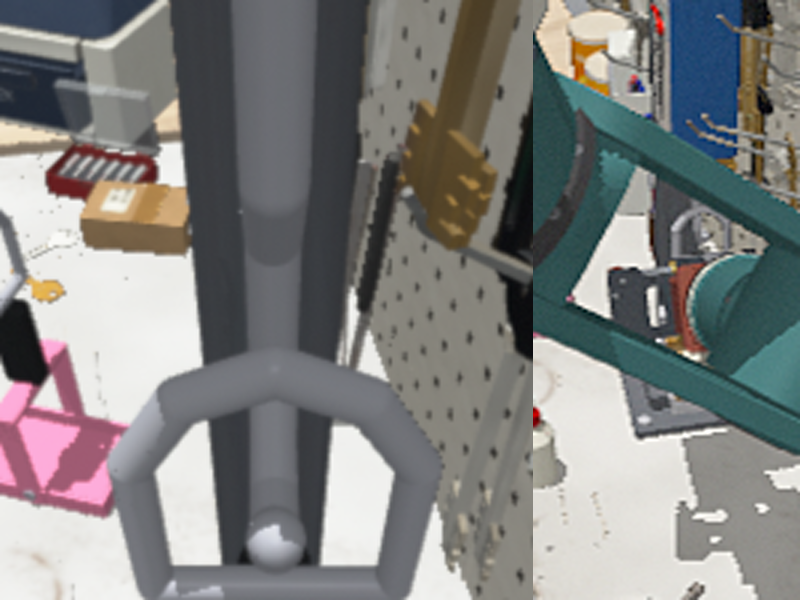

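The tip shows in front of the eye and inside its hole, at crop (275,540). The eye is about 3 mm in front of the seat. Lower slowly.

```bash
python3 -m handwheel '[[[0,0,0,-0.03,0,0.25,0],[0,0,0,-0.2,0,0.25,0],[0,0,0,-0.25,0,0.17,0],[0,0,0,-0.25,0,0.17,0],[0,0,0,-0.25,0,0.17,0],[0,0,0,-0.2,0,0.14,0],[0,0,0,-0.2,0,0.14,0],[0,0,0,-0.16,0,0.11,0],[0,0,0,-0.16,0,0.11,0],[0,0,0,-0.16,0,0.11,0]]]'
python3 -m handwheel '[[[0,0,0,-0.16,0,0.11,0],[0,0,0,-0.16,0,0.11,0],[0,0,0,-0.16,0,0.11,0],[0,0,0,-0.16,0,0.11,0],[0,0,0,-0.16,0,0.11,0]]]'
```

```text
time_s: 11.6
tcp_pos: [528.1, 365.9, 217.4]
orientation: [0.678, 0.572, 0.353, -0.298]
wrist_force: [-1.4, 0.1, -4.0]
width: 13.7
grip_force: 30.0
time_s: 12.1
tcp_pos: [528.1, 365.8, 207.7]
orientation: [0.678, 0.572, 0.353, -0.298]
wrist_force: [0.5, 0.4, -3.4]
width: 13.7
grip_force: 30.0
```

Contact came at the expected height and the force is falling as the spring rate predicts. Continue.

```bash
python3 -m handwheel '[[[0,0,0,-0.18,0,0.126,0],[0,0,0,-0.18,0,0.126,0],[0,0,0,-0.18,0,0.126,0],[0,0,0,-0.18,0,0.126,0],[0,0,0,-0.18,0,0.126,0],[0,0,0,-0.18,0,0.126,0],[0,0,0,-0.18,0,0.126,0],[0,0,0,-0.18,0,0.126,0],[0,0,0,-0.18,0,0.126,0],[0,0,0,-0.18,0,0.126,0]]]'
python3 -m handwheel '[[[0,0,0,-0.16,0,0.11,0],[0,0,0,-0.16,0,0.11,0],[0,0,0,-0.16,0,0.11,0],[0,0,0,-0.08,0,0.06,0],[0,0,0,0,0,0,0],[0,0,0,0,0,0,0],[0,0,0,0,0,0,0]]]'
```

```text
time_s: 13.1
tcp_pos: [528.1, 365.8, 185.7]
orientation: [0.678, 0.572, 0.353, -0.298]
wrist_force: [-0.2, 0.0, -0.5]
width: 13.6
grip_force: 30.0
time_s: 13.8
tcp_pos: [528.1, 365.8, 179.0]
orientation: [0.678, 0.572, 0.353, -0.298]
wrist_force: [0.4, 1.2, -0.1]
width: 13.9
grip_force: 30.0
```

```bash
python3 - <<'E'
from h import *
f=[]
for k in range(6):
    w=r.camera("wrist");f.append(r.sense()["wrist_force"])
print(np.round(f,1),np.mean(f,0))
w=w[:,:,::-1]; m=r.camera("side")[:,:,::-1]
cv2.imwrite("pics/v7.png",np.hstack([cv2.resize(w[0:225,150:350],(533,600),interpolation=cv2.INTER_CUBIC),cv2.resize(m[100:300,205:294],(267,600),interpolation=cv2.INTER_CUBIC)]))
E
```

```text
[[-0.1  1.2 -0.6]
 [-0.2  0.7  0.7]
 [ 0.6  1.8 -0.1]
 [-0.1  0.8  0.1]
 [ 0.5 -0.1  0.2]
 [ 0.3  0.3 -0.6]] [ 0.18573552  0.79335216 -0.05902864]
```

View pics/v7.png

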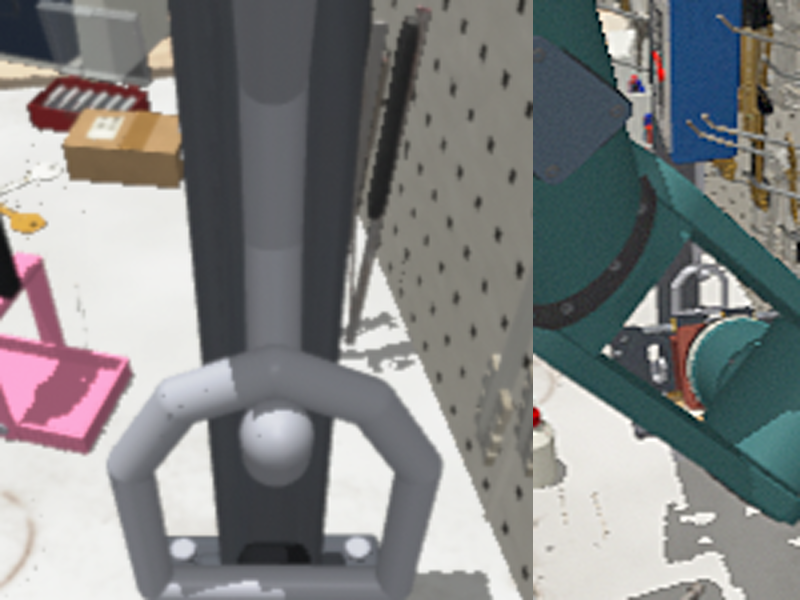

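The hook tip, at crop (275,440), sits right under the eye's apex, and the mean wrist force is about zero. The weight is on the spring, so I'll release gently and back out.

```bash
python3 -m handwheel '[[[0,0,0,0,0,0,0.17],[0,0,0,0,0,0,0.2],[0,0,0,0,0,0,0.25],[0,0,0,0,0,0,0.35],[0,0,0,0,0,0,0.45],[0,0,0,0,0,0,0.5],[0,0,0,0,0,0,0.5],[0,0,0,0,0,0,0.5]]]'
python3 -m handwheel '[[[0,0,0,0,0,-0.3,0.5],[0,0,0,0,0,-0.6,0.5],[0,0,0,0,0,-1,0.5],[0,0,0,0,0,-1.5,0.5],[0,0,0,0,0,-1.5,0.5],[0,0,0,0,0,-1.5,0.5],[0,0,0,0,0,-1.5,0.5],[0,0,0,0,0,-1.5,0.5],[0,0,0,0,0,-1,0.5],[0,0,0,0,0,0,0.5]]]'
python3 -m handwheel '[[[0,0,0,0,0,0,0.5],[0,0,0,0,0,0,0.5],[0,0,0,0,0,0,0.5],[0,0,0,0,0,0,0.5],[0,0,0,0,0,0,0.5],[0,0,0,0,0,0,0.5],[0,0,0,0,0,0,0.5],[0,0,0,0,0,0,0.5],[0,0,0,0,0,0,0.5],[0,0,0,0,0,0,0.5]]]'
python3 - <<'E'
from h import *
w=r.camera("wrist")[:,:,::-1]
for k in range(20):v=r.camera("wrist")[:,:,::-1]
print(np.abs(w.astype(int)-v).max(),np.abs(w.astype(int)-v).mean(),r.sense()["time_s"])
cv2.imwrite("pics/v8.png",v)
E
```

```text
time_s: 14.95
tcp_pos: [528.0, 365.8, 178.9]
orientation: [0.678, 0.572, 0.353, -0.298]
wrist_force: [-0.0, -0.5, 0.5]
width: 44.1
grip_force: 0.0
time_s: 15.95
tcp_pos: [514.4, 280.6, 239.5]
orientation: [0.678, 0.572, 0.354, -0.297]
wrist_force: [0.6, -0.2, 0.1]
width: 43.9
grip_force: 0.0
time_s: 16.95
tcp_pos: [513.7, 281.8, 238.5]
orientation: [0.678, 0.572, 0.353, -0.298]
wrist_force: [-0.0, -1.1, 0.7]
width: 43.8
grip_force: 0.0
85 0.5651431613498263 18.0
```

View pics/v8.png

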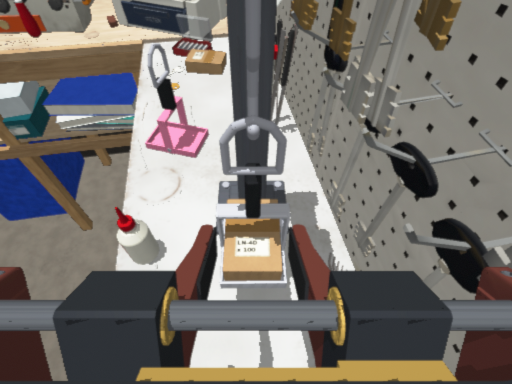

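It hangs by its eye, tip at (253,130), upright, with the box in the tray and the gripper clear. Let the swing die out, check stillness by frame difference, then hand in.

```bash
for i in 1 2 3 4 5 6; do python3 -m handwheel '[[[0,0,0,0,0,0,0.5],[0,0,0,0,0,0,0.5],[0,0,0,0,0,0,0.5],[0,0,0,0,0,0,0.5],[0,0,0,0,0,0,0.5],[0,0,0,0,0,0,0.5],[0,0,0,0,0,0,0.5],[0,0,0,0,0,0,0.5],[0,0,0,0,0,0,0.5],[0,0,0,0,0,0,0.5]]]' | head -1; done
python3 - <<'E'
from h import *
F=[cv2.cvtColor(r.camera("wrist"),cv2.COLOR_RGB2GRAY) for k in range(16)]
g=[]
for f in F[1:]:
    p=cv2.goodFeaturesToTrack(F[0][110:280,215:290],40,.03,4)+np.float32([215,110])
    q,st,_=cv2.calcOpticalFlowPyrLK(F[0],f,p.astype(np.float32),None);g.append(np.median((q-p)[st[:,0]==1],0)[0])
print(np.round(g,2).tolist(),r.sense()["wrist_force"],r.sense()["time_s"])
E
```

```text
time_s: 19.0
time_s: 20.0
time_s: 21.0
time_s: 22.0
time_s: 23.0
time_s: 24.0
[[-0.0, -0.0], [0.0, -0.0], [-0.0, -0.0], [0.0, -0.0], [0.0, 0.0], [-0.0, -0.0], [-0.0, -0.0], [-0.0, 0.0], [-0.0, -0.0], [0.0, -0.0], [0.0, -0.0], [0.0, -0.0], [0.0, -0.0], [0.0, -0.0], [0.0, -0.0]] [ 0.11380728  0.43003348 -0.17047499] 24.8
```

Nothing has moved for 0.8 s, so I'm handing in.

```bash
python3 -c "
from plant import r
print(r.close_job())"
```

```text
the job is handed in; nothing more can be done
None
```

The carrier hangs still and upright by its eye on the scale hook, with the kraft box in its tray and the gripper clear; I handed it in at about 25 s with no verdict shown, and I viewed 12 pictures, over the limit of 10.

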